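# Seat the blank holder on its dowel pins and latch it

### The job

The aluminium blank holder has been set down askew on the loading dock, riding on top of the two dowel pins. With the fingertips nudge it gently sideways over the dock until both its holes drop over the pins and it sits flush, then push the red-knobbed latch round over its rear rim as far as it goes. Do not lift or tip the holder, push only on its metal and never touch the chalky white disc, and leave the other things on the bench alone.

Things in the scene. Friction and masses are not known exactly. Their poses are not given: they have to be found in the camera images.
- dock: dark blue loading dock screwed to the bench, base plate 230 mm (x) by 270 mm (y), its seating face 16 mm above the bench; origin on the bench under the centre of the seated holder, x level towards the two stop blocks on the far side, y to the left along the stops, z up
- stops (a point): point midway between the two aluminium stop blocks, in the plane of their faces, on the seating face, at dock x = 75.6, y = 0 mm. The blocks span y = 46 to 72 mm and -46 to -72 mm and stand 24 mm above the seating face. A holder pushed against both is square, its holes within 1 mm of the pins in x: then it needs only to slide along y
- pin_left (a point): foot of the left dowel pin, on the seating face at dock x = 35, y = 60 mm; pin 9 mm across, 8 mm tall, upper half coned to a flat tip 4 mm across; axes as the dock's
- pin_right (a point): foot of the right dowel pin, the same, at dock x = 35, y = -60 mm
- holder: loose aluminium plate 150 (x) x 190 (y) x 12 mm, about 0.6 kg with its disc; origin at the centre of its underside, axes as the dock's. Seated, it lies over the dock's origin, 16 mm up. It starts 14 to 26 mm towards -x from there, up to 28 mm to either side, turned up to 5 degrees, front edge on the seating face, rear propped on the pins. It slides at 4 to 11 N and drops by itself
- hole_left (a point): underside centre of the holder's left hole, round, 12 mm across, right through, at holder x = 35, y = 60 mm
- hole_right (a point): underside centre of the holder's right hole, a slot 12 mm (x) by 16 mm (y), right through, at holder x = 35, y = -60 mm
- disc: chalky white zirconia disc clamped in the middle of the holder, 98 mm across, standing 4 mm above the holder's top face; not to be touched; origin at its centre, 12.5 mm above the holder's underside
- latch (a joint): angle of a steel tongue, 36 mm long, about the upright pivot behind the holder: at 0 (0 to 0.25 at the start) it is parked along the dock's +y; it grows as the knob swings towards -x; 1.57 points straight over the holder's rear rim, stop at 1.6. It passes 2 mm above a seated holder and is blocked by one still on the pins. It turns at about 1 N at the knob and stays put
- latch_knob (a point): middle of the upright red knob on the latch, 29 mm from the pivot, 12 mm across, 22 mm tall, its foot 36 mm and its top 58 mm above the bench
- latch_pivot (a point): the latch's pivot axis, at dock x = 95, y = 0 mm, at the height of the knob's middle, 47 mm above the bench
- pink_blank: bystander, loose: spare pink milling blank, 98 mm across, 14 mm thick, lying flat beside the dock; origin at the centre of its underside
- blue_blank: bystander, loose: spare blue milling blank, 98 mm across, 14 mm thick, lying flat; origin at the centre of its underside
- hex_driver: bystander, loose: T-handled hex driver lying flat, red cross handle 88 mm long and 16 mm thick at the origin, steel shaft 130 mm along its +x; origin on the bench under the handle
- bur_block: bystander, loose: aluminium block 46 x 86 x 22 mm with ten thin burs standing up to 48 mm; origin at the centre of its underside
- wash_bottle: bystander, loose: closed white bottle, 60 mm across, 170 mm tall, standing; origin at the centre of its underside
- caliper: bystander, loose: digital caliper lying flat, 235 mm along its x, 13 mm thick; origin on the bench under the middle of its beam
- dust_brush: bystander, loose: hand brush lying along its x, about 200 mm long; origin on the bench under it
Mind the look-alikes: they are no part of the job. Several things have the shape of the holder; the one meant has the colours described above.

How it is judged:
By the outcome, as a careful person would: the job done as asked, in the order asked, and still so for the second after the job is handed in, with the robot touching nothing.
It also fails if it takes over 58 s, if anything falls off the work surface, if the arm or the gripper's body presses on something with over 40 N, if the wrist force passes 120 N, or if a joint passes its speed limit or range.

### The arm

A 6-joint arm with a two-finger parallel gripper is mounted at the origin on the work surface. World frame = base frame: x ahead of the robot, y to its left, z up, the work surface at z = 0. Lengths are in m, angles in degrees, forces in N, time in s.
With the tool pointing down it reaches from about 0.3 to 0.75 m from the base axis. Payload 8.5 kg.
Tool frame: the origin (TCP) lies at the very end of the fingers, on their centre line; the grasp point (between the pads) lies 19 mm behind it (env.tcp_to_grasp is the distance from the TCP to the grasp point, in m); z points along the fingers, y is the line along which they close (so a half turn about z gives the same grasp; the last joint's range is limited). The gripper opens to 85 mm and grips with 20 to 120 N. Pads are 22 mm wide; open, the fingers measure 114 mm over their backs; the gripper's body (76 mm by 85 mm) begins 54 mm behind the grasp point. The pads swing forward as they close: fully open they stand 13 mm farther back than shut.
Start: joints at [63.467, 21.807, 74.336, -0, 83.858, -12.336], TCP at [0.135, 0.533, 0.231] pointing down, gripper open.
Joint ranges: [-178.18, 178.18], [-50.72, 133.34], [12.68, 142.11], [-81.47, 261.47], [9.98, 163.14], [-165.26, 165.26]. Speed limits (degrees/s): [136.94, 136.94, 180, 180, 180, 180].

### API

Orientations are given as a 3x3 rotation matrix whose columns are the frame's x, y, z axes.
In Python, from rig import status, get_image, env gives the robot as it stands.
- The arm moves only by the shell command python3 -m handwheel 'ROWS' [FORCE]. ROWS is text: rows parted by semicolons, each of 7 numbers parted by spaces: the shift along the world's x, y, z in cm, then the turn, a rotation vector about the world's x, y, z in degrees, then the opening, from 0 (shut) to 1 (fully open). In form: dx dy dz wx wy wz gripper; .... A call has 1 to 8 rows; each row is the pose to reach, as a shift and turn from the pose commanded when the call began; what a row does not reach only later rows make up. A row lasts 1/12 s, in which the tool goes at most 41.7 mm and 7.16 degrees, less where a joint would pass 70% of its speed; a pose out of reach is approached as far as the arm can. A call with a gripper value outside its range is refused whole. The fingers move at their own pace and stop on an object; FORCE is the grip in N (left out, the last holds). Time passes only in rows, so rows that repeat a pose let the fingers close. It gives the time, the measured TCP pose, the force, the opening and the grip force at its end, in the units of the state.
- status.observe(): the state, without advancing time (a new reading comes with each control period).
- get_image(name): name is "scene" or "top" or "wrist"; returns a dict with "color" (400x640x3 uint8, red, green, blue), "vertical_fov" (degrees; the focal length in pixels is half the picture's height over the tangent of half this angle, whatever the lens; pixels are square), "cx", "cy" (the principal point, pixels), "k1" (the pictures are not rectified: a ray, as slopes to the right and down, at radius r is drawn at 1 + k1 r^2 times it, then the intrinsics apply), "xyz" and "orientation" of the camera in the world. Camera axes: x right, y down, z forward; pixel columns grow to the right and rows downward; lengths in m; the calibration is good to about 2 mm. A picture is of the moment at which its call begins. There is no depth.
- env.close_job(): hands the job in; it is judged then, once.
The state is a dict: "time_s": time; "q": joint angles; "qvel": joint speeds; "joint_efforts": joint torques, N m; "position": TCP position; "tool_rot": TCP orientation; "ft_force": force on the tool from outside, world axes, zero at the start; "wrist_torque": the same for the moment, N m; "grip_width": finger opening in m; "gripper_force": force on a finger pad.
Only numpy, scipy, OpenCV 4.12 (cv2) and the standard library are available. Lean on these libraries where they do the work, as an engineer would, in place of code of your own. Each camera call takes 0.05 s, during which the arm holds its last target. There are 200 camera calls.

## Working session

There is one attempt and no reset: what is moved stays moved. The work goes in short steps, Python scripts to look and compute and a shell command to move; the robot and the scene stay as the last step left them, time stands still between calls to the robot, and variables do not carry over. Pictures are saved under pics/ and viewed, at most 12 in all, crops included, and the job is handed in when it is done.

```bash
mkdir -p pics; cat > h.py <<'E'
import numpy as np, cv2
from rig import status, get_image, env
def grab(n,f):
    im=get_image(n); cv2.imwrite('pics/'+f+'.png',im['color'][:,:,::-1]); 
    import pickle; pickle.dump(im,open('pics/'+f+'.pkl','wb')); return im
def load(f):
    import pickle; return pickle.load(open('pics/'+f+'.pkl','rb'))
def cam(im):
    f=200/np.tan(np.radians(im['vertical_fov']/2)); R=np.array(im['orientation']).reshape(3,3)
    K=np.array([[f,0,im['cx']],[0,f,im['cy']],[0,0,1.]]); return K,np.array([im['k1'],0,0,0,0.]),R,np.array(im['xyz'])
def ray(im,uv):
    K,d,R,c=cam(im); p=cv2.undistortPoints(np.array([[uv]],float),K,d)[0,0]
    return c,R@np.array([p[0],p[1],1.])
def at(im,uv,z):
    c,r=ray(im,uv); return c+r*(z-c[2])/r[2]
def proj(im,P):
    K,d,R,c=cam(im); P=np.atleast_2d(P); return cv2.projectPoints(((P-c)@R).astype(float),np.zeros(3),np.zeros(3),K,d)[0][:,0]
def tri(obs):
    A=np.zeros((3,3));b=np.zeros(3)
    for im,uv in obs:
        c,r=ray(im,uv); r=r/np.linalg.norm(r);M=np.eye(3)-np.outer(r,r);A+=M;b+=M@c
    return np.linalg.solve(A,b)
E
python3 - <<'E'
from h import *
a=grab('top','top0');b=grab('scene','sc0')
for i in(a,b):print(i['xyz'],np.round(i['orientation'],3).tolist(),i['vertical_fov'],i['k1'])
s=status.observe();print(s['time_s'],s['position'],s['tool_rot'])
E
```

```text
[ 0.31762096 -0.00962666  1.37693688] [[-0.02, -0.988, 0.153], [-1.0, 0.022, 0.007], [-0.011, -0.152, -0.988]] 55.83624311786859 -0.03324296845071225
[ 1.14083249 -0.38436193  0.96297197] [[0.534, 0.639, -0.553], [0.845, -0.408, 0.344], [-0.006, -0.651, -0.759]] 52.02104173990453 -0.08600792713585717
0.1 [0.13477218 0.53298235 0.23076885] [[-9.69464597e-01  2.45230612e-01 -5.85127139e-04]
 [ 2.45231143e-01  9.69463963e-01 -1.14489037e-03]
 [ 2.86497509e-04 -1.25342208e-03 -9.99999173e-01]]
```

View pics/top0.png

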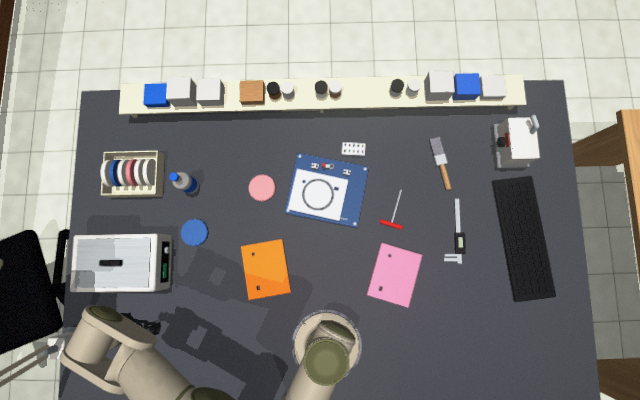

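View pics/sc0.png

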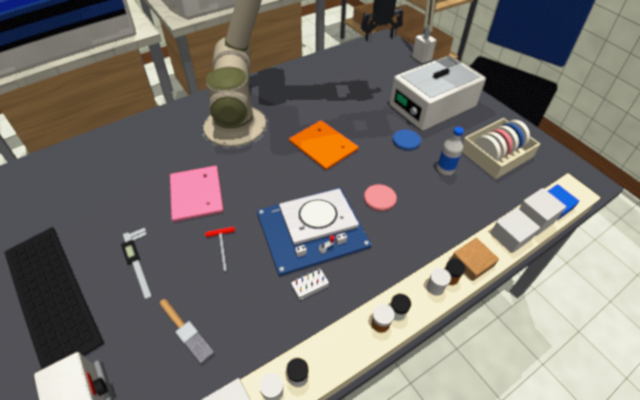

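The top view shows the dock around (327,190) with the holder on it, the latch knob near (324,166), and the pink blank at (262,188). The scene view shows the dock around (313,230). Next I'll enlarge both.

```bash
python3 - <<'E'
from h import *
a=load('top0')['color'][140:235,280:375,::-1];b=load('sc0')['color'][180:280,250:375,::-1]
cv2.imwrite('pics/topc.png',cv2.resize(a,None,fx=6,fy=6,interpolation=cv2.INTER_CUBIC))
cv2.imwrite('pics/scc.png',cv2.resize(b,None,fx=6,fy=6,interpolation=cv2.INTER_CUBIC))
E
```

```text
(no output)
```

View pics/topc.png

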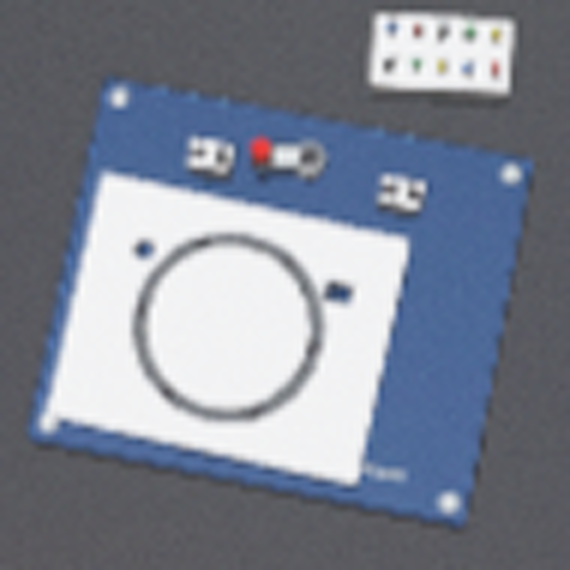

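View pics/scc.png

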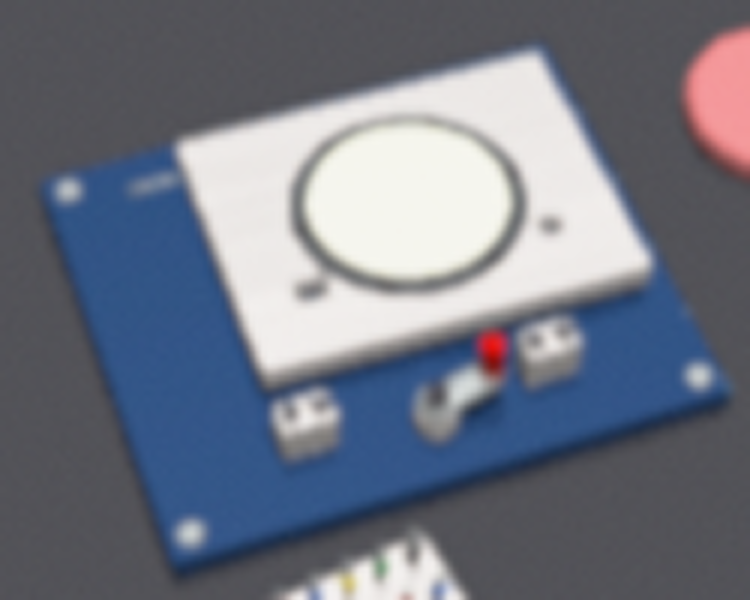

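The top crop shows the dock plate corners at about (107,80), (533,160), (465,523) and (32,437). The holder's corners are at (103,173), (408,237), (358,485) and (52,418), its holes at (144,249) and (338,292), and the pivot at (311,158). The scene crop agrees with this.

```bash
python3 - <<'E'
from h import *
a=load('top0');b=load('sc0')
A=lambda u,v:(280+(u+.5)/6-.5,140+(v+.5)/6-.5)
B=lambda u,v:(250+(u+.5)/6-.5,180+(v+.5)/6-.5)
for n,p,q in [('screwFL',(118,97),(698,376)),('screwFR',(512,174),(190,533)),('screwNR',(450,503),(68,190)),('holeL',(144,249),(550,224)),('holeR',(338,292),(312,289)),('pivot',(311,158),(436,395)),('knobtop',(261,146),(492,340)),('hFL',(103,173),(653,265)),('hFR',(408,237),(268,383)),('hNR',(358,485),(178,140)),('hNL',(52,418),(543,45))]:
    P=tri([(a,A(*p)),(b,B(*q))]);print(n,np.round(P*1000,1))
w=get_image('wrist');R=status.observe()['tool_rot'];t=status.observe()['position']
print('cam in tool',np.round(np.array(R).T@(w['xyz']-t),4),np.round(np.array(R).T@w['orientation'],3).tolist(),w['vertical_fov'])
E
```

```text
screwFL [677.   83.1  17.5]
screwFR [ 623.  -157.3   17.9]
screwNR [ 422.2 -112.3   17.7]
holeL [577.8  67.6  35. ]
holeR [549.1 -48.3  34.8]
pivot [631.4 -33.7  38.1]
knobtop [633.5  -4.5  61.4]
hFL [625.1  92.3  37.7]
hFR [582.1 -91.8  32.6]
hNR [433.4 -56.3  31.2]
hNL [478.8 127.8  32.7]
cam in tool [ 7.570e-02 -1.000e-04 -1.421e-01] [[-0.001, -0.954, -0.298], [1.0, -0.001, -0.0], [-0.0, -0.298, 0.954]] 58.01820331050012
```

```bash
python3 -m handwheel '2.2 -3.3 0 0 0 0.2 0;4.4 -6.6 0 0 0 0.4 0;6.6 -9.9 0 0 0 0.6 0;8.8 -13.2 0 0 0 0.8 0;11 -16.5 0 0 0 1 0;13.2 -19.8 0 0 0 1.2 0;15.4 -23.1 0 0 0 1.4 0;17.6 -26.4 0 0 0 1.5 0'; python3 -m handwheel '2.2 -3.3 0 0 0 0 0;4.4 -6.6 0 0 0 0 0;6.6 -9.9 0 0 0 0 0;8.8 -13.2 0 0 0 0 0;11 -16.5 0 0 0 0 0;13.2 -19.8 0 0 0 0 0;15.4 -23.1 0 0 0 0 0;17 -25.5 0 0 0 0 0' ; python3 -m handwheel '0 0 0 0 0 0 0;0 0 0 0 0 0 0'; python3 - <<'E'
from h import *
w=grab('wrist','w0'); cv2.imwrite('pics/w0b.png',cv2.resize(w['color'][:,:,::-1],(800,500),interpolation=cv2.INTER_CUBIC))
print(status.observe()['position'],status.observe()['ft_force'])
E
```

```text
time_s: 0.82
position: [0.3113, 0.2674, 0.2313]
tool_rot: [[-0.976, 0.219, -0.0], [0.219, 0.976, -0.0], [0.0, -0.0, -1.0]]
ft_force: [0.9, -0.2, 0.7]
grip_width: -0.0002
gripper_force: 0.0
time_s: 1.48
position: [0.4821, 0.0113, 0.2311]
tool_rot: [[-0.975, 0.221, -0.0], [0.221, 0.975, -0.0], [-0.0, -0.0, -1.0]]
ft_force: [0.1, 0.8, -0.2]
grip_width: -0.0001
gripper_force: 0.0
time_s: 1.65
position: [0.4812, 0.0132, 0.2307]
tool_rot: [[-0.975, 0.222, -0.001], [0.222, 0.975, 0.0], [0.001, 0.0, -1.0]]
ft_force: [-0.9, 0.6, 0.1]
grip_width: 0.0002
gripper_force: 0.0
[0.48061122 0.01414804 0.23094119] [-0.29885809  0.34734983 -0.21025004]
```

View pics/w0b.png

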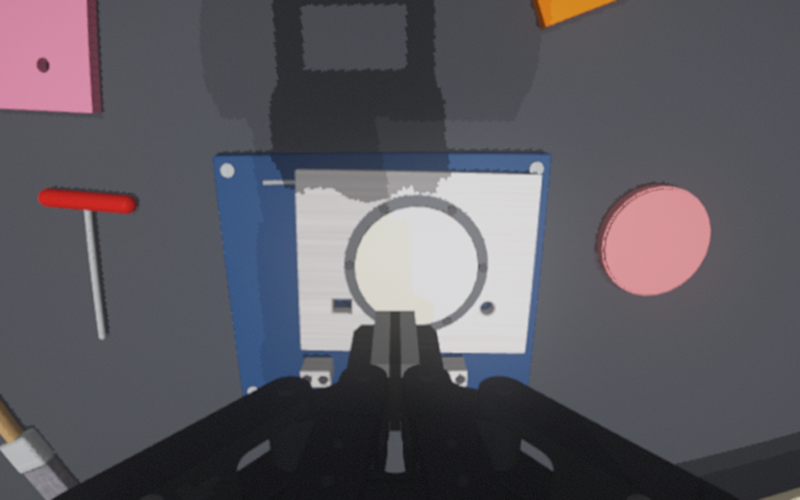

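The wrist view (800x500 pixels, near side up) shows the holder's corners at (295,169), (543,173), (526,353) and (300,351). Its holes are at (487,308) and (342,306), the near screws at (227,171) and (537,168), and the pink blank at (655,240).

```bash
cat >> h.py <<'E'
YAW=np.radians(-12.65);O=np.array([.5387,-.0129])
Rd=np.array([[np.cos(YAW),-np.sin(YAW)],[np.sin(YAW),np.cos(YAW)]])
def dock(P): return np.round(1000*(Rd.T@(np.array(P)[:2]-O)),1)
def world(x,y): return np.round(O+Rd@np.array([x,y])/1000,4)
E
python3 - <<'E'
from h import *
w=load('w0')
for n,u,v,z in [('NR',295,169,28),('NL',543,173,28),('FL',526,353,38),('FR',300,351,38),('hL',487,308,36),('hR',342,306,36),('scNR',227,171,17.6),('scNL',537,168,17.6),('pinkR',600,240,14),('stopRtop',317,357,40),('stopLtop',455,358,40)]:
    print(n,dock(at(w,(u*.8,v*.8),z/1000)))
t=load('top0');print('scFR',dock([.623,-.1573]),'scNR',dock([.4222,-.1123]),'scFL',dock([.677,.0831]))
print('start push',world(-112,26),'pushed',world(-85,26),'side start',world(0,145))
E
```

```text
NR [-93.1 -63.3]
NL [-89.6 127.2]
FL [ 61.4 124. ]
FR [ 58.3 -67.6]
hL [19.9 88.4]
hR [ 17.5 -30.5]
scNR [ -90.9 -120.3]
scNL [-92.1 125.5]
pinkR [-31.5 186.1]
stopRtop [ 62.8 -53.2]
stopLtop [64.2 63.2]
scFR [ 113.9 -122.4] scNR [ -91.9 -122.5] scFL [113.9 124. ]
start push [0.4351 0.037 ] pushed [0.4615 0.0311] side start [0.5705 0.1286]
```

```bash
python3 -m handwheel '-2 1 -3 0 0 0 0;-4 1.9 -6 0 0 0 0;-5.1 2.4 -9.5 0 0 0 0;-5.1 2.4 -13 0 0 0 0;-5.1 2.4 -16.5 0 0 0 0;-5.1 2.4 -19 0 0 0 0;-5.1 2.4 -20.6 0 0 0 0;-5.1 2.4 -21 0 0 0 0'; python3 -m handwheel '0.5 -0.11 0 0 0 0 0;0.98 -0.22 0 0 0 0 0;1.2 -0.27 0 0 0 0 0;1.4 -0.31 0 0 0 0 0;1.6 -0.36 0 0 0 0 0;1.8 -0.4 0 0 0 0 0;1.95 -0.44 0 0 0 0 0;1.95 -0.44 0 0 0 0 0'
```

```text
time_s: 2.37
position: [0.4281, 0.0394, 0.0196]
tool_rot: [[-0.976, 0.218, -0.004], [0.218, 0.976, 0.001], [0.004, -0.0, -1.0]]
ft_force: [-0.4, 0.1, 0.2]
grip_width: -0.0
gripper_force: 0.0
time_s: 3.03
position: [0.4484, 0.034, 0.0216]
tool_rot: [[-0.976, 0.22, -0.002], [0.22, 0.976, 0.0], [0.002, -0.0, -1.0]]
ft_force: [-4.4, 0.9, 3.3]
grip_width: -0.0002
gripper_force: 2.3
```

```bash
python3 -m handwheel '0.15 -0.03 0 0 0 0 0;0.3 -0.07 0 0 0 0 0;0.45 -0.1 0 0 0 0 0;0.6 -0.13 0 0 0 0 0;0.75 -0.17 0 0 0 0 0;0.9 -0.2 0 0 0 0 0;1 -0.22 0 0 0 0 0;1 -0.22 0 0 0 0 0';python3 -m handwheel '0.1 -0.02 0 0 0 0 0;0.2 -0.04 0 0 0 0 0;0.3 -0.07 0 0 0 0 0;0.3 -0.07 0 0 0 0 0'
```

```text
time_s: 3.7
position: [0.4587, 0.0318, 0.0216]
tool_rot: [[-0.976, 0.22, -0.002], [0.22, 0.976, 0.0], [0.002, -0.0, -1.0]]
ft_force: [-5.3, 1.4, 3.0]
grip_width: -0.0001
gripper_force: 2.5
time_s: 4.03
position: [0.4611, 0.0312, 0.0214]
tool_rot: [[-0.976, 0.22, -0.003], [0.22, 0.976, 0.001], [0.003, -0.0, -1.0]]
ft_force: [-6.7, 1.2, 4.9]
grip_width: -0.0002
gripper_force: 3.5
```

```bash
python3 -m handwheel '0.1 -0.02 0 0 0 0 0;0.2 -0.04 0 0 0 0 0;0.2 -0.04 0 0 0 0 0';python3 -m handwheel '0.1 -0.02 0 0 0 0 0;0.2 -0.04 0 0 0 0 0;0.2 -0.04 0 0 0 0 0'
```

```text
time_s: 4.28
position: [0.4613, 0.0312, 0.0212]
tool_rot: [[-0.976, 0.22, -0.007], [0.22, 0.976, 0.001], [0.007, -0.0, -1.0]]
ft_force: [-13.4, 2.1, 9.0]
grip_width: 0.0002
gripper_force: 6.5
time_s: 4.53
position: [0.4614, 0.0312, 0.021]
tool_rot: [[-0.976, 0.219, -0.011], [0.219, 0.976, 0.002], [0.012, -0.001, -1.0]]
ft_force: [-18.7, 3.3, 13.7]
grip_width: -0.0
gripper_force: 9.7
```

```bash
python3 -m handwheel '-0.8 0.18 0 0 0 0 0;-1.6 0.36 0 0 0 0 0;-1.6 0.36 2.5 0 0 0 0;-1.6 0.36 5.5 0 0 0 0;-1.6 3.5 6 0 0 0 0;-1.6 7 6 0 0 0 0;-1 10.2 6 0 0 0 0;2 10.2 6 0 0 0 0';python3 -m handwheel '4 0 0 0 0 0 0;8 0 0 0 0 0 0;9.2 0 0 0 0 0 0;9.2 0 -2 0 0 0 0;9.2 0 -4 0 0 0 0;9.2 0 -5.5 0 0 0 0;9.2 0 -5.7 0 0 0 0;9.2 0 -5.7 0 0 0 0'; python3 - <<'E'
from h import *
p=status.observe()['position'];print(p,dock(p))
w=grab('wrist','w1')
cv2.imwrite('pics/w1b.png',cv2.resize(w['color'][:,:,::-1],(800,500),interpolation=cv2.INTER_CUBIC))
E
```

```text
time_s: 5.2
position: [0.4833, 0.1367, 0.0819]
tool_rot: [[-0.977, 0.215, -0.001], [0.215, 0.977, 0.001], [0.001, 0.001, -1.0]]
ft_force: [0.3, -0.2, -0.5]
grip_width: 0.0003
gripper_force: 0.0
time_s: 5.87
position: [0.5783, 0.132, 0.0239]
tool_rot: [[-0.976, 0.22, -0.001], [0.22, 0.976, -0.0], [0.001, -0.0, -1.0]]
ft_force: [0.2, 0.7, 0.9]
grip_width: -0.0001
gripper_force: 0.0
[0.57828748 0.132016   0.02394268] [  6.9 150.1]
```

View pics/w1b.png

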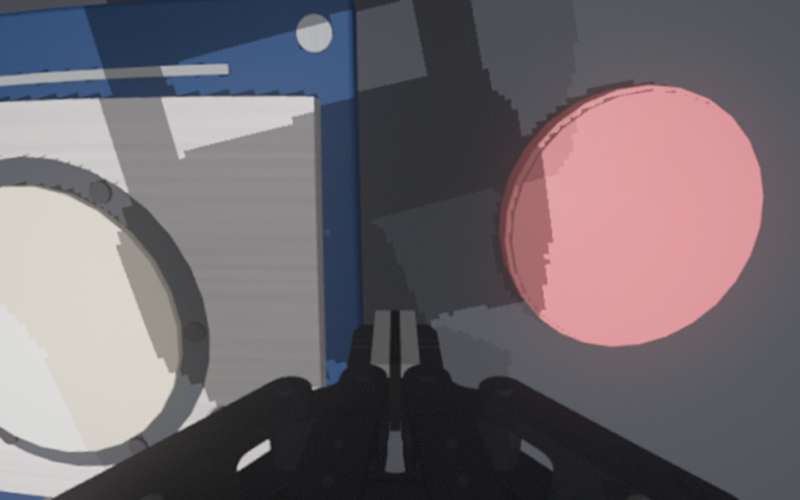

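The wrist view shows the holder's left edge at u≈320 and the shut fingertips at u≈395 beside it, clear of the pink blank (left edge at u≈500). I'll push towards dock -y.

```bash
python3 -m handwheel '-0.5 0.1 0 0 0 0 0;-0.57 -0.2 0 0 0 0 0;-0.63 -0.49 0 0 0 0 0;-0.68 -0.68 0 0 0 0 0;-0.72 -0.88 0 0 0 0 0;-0.76 -1.07 0 0 0 0 0;-0.81 -1.27 0 0 0 0 0;-0.85 -1.46 0 0 0 0 0';python3 -m handwheel '-0.03 -0.15 0 0 0 0 0;-0.07 -0.29 0 0 0 0 0;-0.1 -0.44 0 0 0 0 0;-0.13 -0.58 0 0 0 0 0;-0.16 -0.73 0 0 0 0 0;-0.2 -0.88 0 0 0 0 0;-0.22 -0.97 0 0 0 0 0;-0.22 -0.97 0 0 0 0 0'; python3 - <<'E'
from h import *
p=status.observe()['position'];print(p,dock(p))
E
```

```text
time_s: 6.58
position: [0.57, 0.1178, 0.0244]
tool_rot: [[-0.976, 0.22, 0.001], [0.22, 0.976, 0.001], [-0.0, 0.001, -1.0]]
ft_force: [0.3, 4.1, 1.1]
grip_width: -0.0001
gripper_force: 2.1
time_s: 7.25
position: [0.5676, 0.1075, 0.0244]
tool_rot: [[-0.976, 0.22, -0.0], [0.22, 0.976, -0.0], [0.0, -0.0, -1.0]]
ft_force: [0.9, 3.8, 0.7]
grip_width: 0.0001
gripper_force: 1.8
[0.56763714 0.10752228 0.02436248] [  1.9 123.8]
```

```bash
python3 -m handwheel '-0.03 -0.13 0 0 0 0 0;-0.06 -0.26 0 0 0 0 0;-0.09 -0.39 0 0 0 0 0;-0.12 -0.52 0 0 0 0 0;-0.15 -0.65 0 0 0 0 0;-0.18 -0.78 0 0 0 0 0;-0.18 -0.78 0 0 0 0 0'; python3 -m handwheel '-0.02 -0.1 0 0 0 0 0;-0.04 -0.2 0 0 0 0 0;-0.06 -0.3 0 0 0 0 0;-0.06 -0.3 0 0 0 0 0'; python3 - <<'E'
from h import *
p=status.observe()['position'];print(p,dock(p))
w=grab('wrist','w2')
a=grab('top','top2')['color'][140:235,280:375,::-1]
a=cv2.resize(a,None,fx=4.2,fy=4.2,interpolation=cv2.INTER_CUBIC)
cv2.imwrite('pics/c2.png',np.hstack([a,cv2.resize(w['color'][:400,0:400,::-1],(399,399))]))
E
```

```text
time_s: 7.83
position: [0.5658, 0.0996, 0.0243]
tool_rot: [[-0.976, 0.22, -0.0], [0.22, 0.976, -0.0], [0.0, -0.0, -1.0]]
ft_force: [0.3, 2.2, 1.2]
grip_width: 0.0
gripper_force: 1.3
time_s: 8.17
position: [0.5652, 0.0963, 0.0242]
tool_rot: [[-0.975, 0.22, -0.001], [0.22, 0.975, -0.001], [0.0, -0.001, -1.0]]
ft_force: [0.3, -0.4, -0.4]
grip_width: 0.0001
gripper_force: 0.0
[0.56515544 0.09631255 0.02416456] [  1.9 112.4]
```

View pics/c2.png

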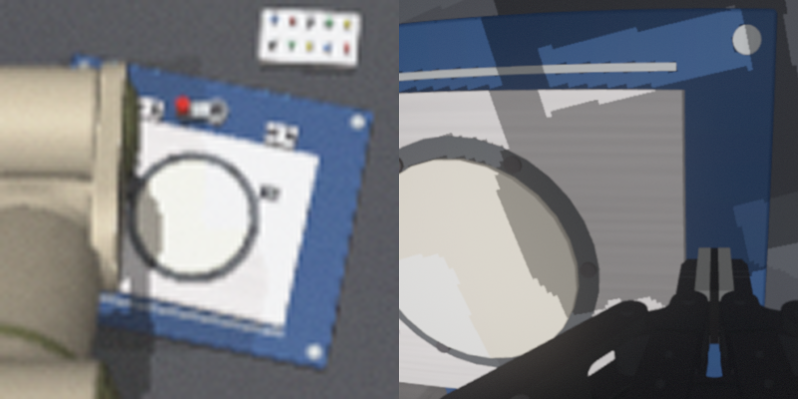

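The push force fell to zero at dock y≈112, which suggests the holder dropped. I'll retreat and check from the same viewpoint as before.

```bash
python3 -m handwheel '0.2 0.9 0 0 0 0 0;0.3 1.3 0 0 0 0 0;0.3 1.3 3 0 0 0 0;0.3 1.3 7 0 0 0 0;-1 -1 11 0 0 0 0;-3 -3.5 14 0 0 0 0;-5 -6 17.5 0 0 0 0;-8.5 -8.2 20.7 0 0 0 0';python3 -m handwheel '0 0 0 0 0 0 0;0 0 0 0 0 0 0'; python3 - <<'E'
from h import *
w=grab('wrist','w3'); cv2.imwrite('pics/w3b.png',cv2.resize(w['color'][80:320,150:470,::-1],(800,600),interpolation=cv2.INTER_CUBIC))
print(status.observe()['position'])
E
```

```text
time_s: 8.93
position: [0.4954, 0.0251, 0.2176]
tool_rot: [[-0.976, 0.219, 0.002], [0.219, 0.976, -0.001], [-0.002, -0.0, -1.0]]
ft_force: [1.2, -0.2, 1.3]
grip_width: -0.0003
gripper_force: 0.0
time_s: 9.1
position: [0.4953, 0.0256, 0.2173]
tool_rot: [[-0.975, 0.221, 0.003], [0.221, 0.975, -0.001], [-0.003, 0.0, -1.0]]
ft_force: [0.5, -0.2, -0.8]
grip_width: 0.0001
gripper_force: 0.0
[0.49539937 0.02610367 0.2159294 ]
```

View pics/w3b.png

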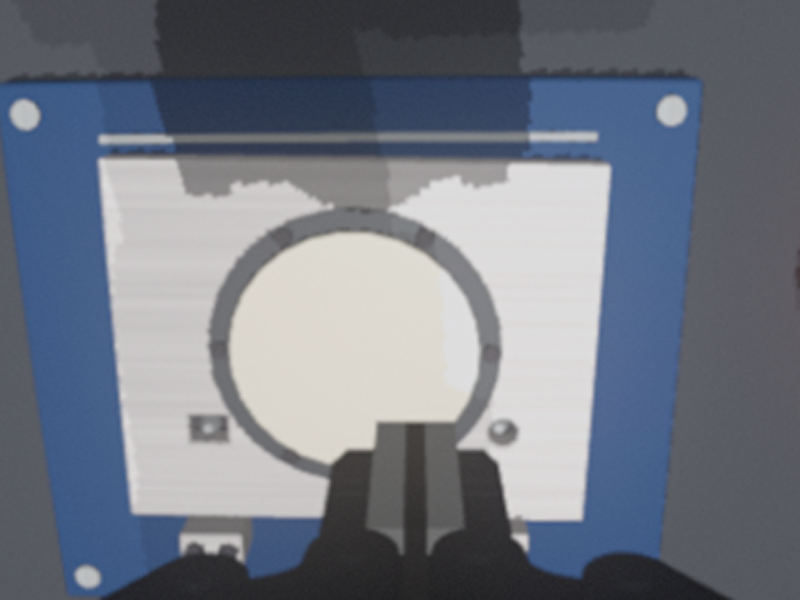

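Pins now show in both holes, at crop (209,428) and (502,432). The holder's corners are at (98,158), (610,163), (583,520) and (132,515). I'll use the edge lengths to check that it sits flush.

```bash
python3 - <<'E'
from h import *
w=load('w3');f=lambda u,v:(150+(u+.5)*.4-.5,80+(v+.5)*.4-.5)
C=[(98,158),(610,163),(583,520),(132,515)]
for z in(.028,.036):
    P=[at(w,f(*c),z) for c in C];d=lambda i,j:round(1000*np.linalg.norm(P[i]-P[j]),1)
    print(z,'near',d(0,1),'left',d(1,2),'rear',d(2,3),'right',d(3,0),'ctr',dock(np.mean(P,0)))
for n,c,z in[('pinL',(502,432),24),('pinR',(209,428),24),('scNR',(24,115),17.6),('scNL',(671,111),17.6),('scFR',(88,576),17.6)]:print(n,dock(at(w,f(*c),z/1e3)))
print('knob',dock([.6335,-.0045]),'hover',world(120,31),world(66,48))
E
```

```text
0.028 near 190.0 left 150.8 rear 190.7 right 151.1 ctr [0.7 4.3]
0.036 near 185.5 left 147.1 rear 186.1 right 147.4 ctr [-2.4  4.8]
pinL [38.  63.5]
pinR [ 36.  -56.9]
scNR [ -91.3 -120.6]
scNL [-91.5 124.6]
scFR [ 113.1 -119.6]
knob [90.7 29. ] hover [ 0.6626 -0.0089] [0.6136 0.0195]
```

Rear edge 190.7 mm at z = 28 mm, so the holder is flush. Next is the latch: I'll come down behind the knob and push towards dock -x.

```bash
python3 -m handwheel '4 -0.8 -2 0 0 0 0;8 -1.6 -4 0 0 0 0;12 -2.5 -6 0 0 0 0;15 -3.1 -7 0 0 0 0;17 -3.5 -9 0 0 0 0;17 -3.5 -12 0 0 0 0;17 -3.5 -13 0 0 0 0;17 -3.5 -13 0 0 0 0';python3 - <<'E'
from h import *
p=status.observe()['position'];print(dock(p),p)
w=grab('wrist','w4'); cv2.imwrite('pics/w4b.png',cv2.resize(w['color'][:,:,::-1],(800,500),interpolation=cv2.INTER_CUBIC))
E
```

```text
time_s: 9.82
position: [0.6636, -0.0078, 0.0811]
tool_rot: [[-0.976, 0.219, -0.009], [0.219, 0.976, 0.002], [0.009, -0.0, -1.0]]
ft_force: [0.3, 0.7, 0.6]
grip_width: -0.0002
gripper_force: 0.0
[120.7  32.3] [ 0.6635802  -0.0078385   0.08106141]
```

View pics/w4b.png

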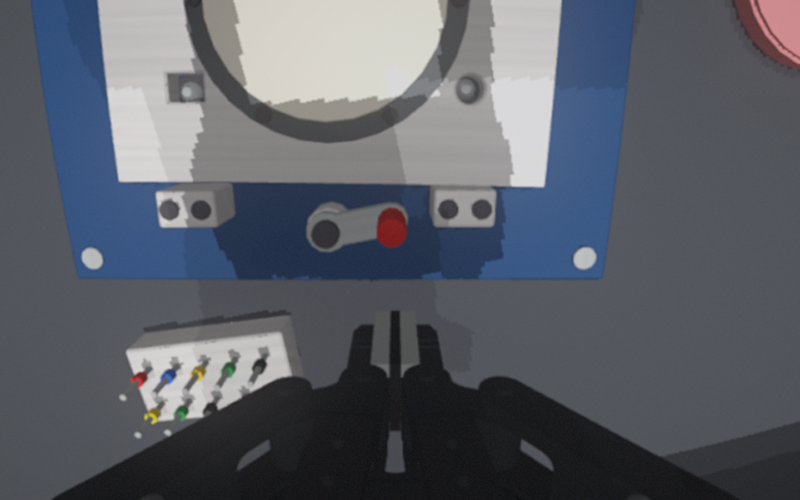

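The view confirms the holder is seated. The red knob is at (391,225), straight ahead of the fingertips at (395,315); the pivot is at (325,235) and the bur block is clear of the descent.

```bash
python3 -m handwheel '0 0 -2 0 0 0 0;0 0 -3.4 0 0 0 0;-0.5 0.03 -3.4 0 0 0 0;-1 0.06 -3.4 0 0 0 0;-1.4 0.08 -3.4 0 0 0 0;-1.8 0.1 -3.4 0 0 0 0;-1.8 0.1 -3.4 0 0 0 0';python3 -m handwheel '-0.25 0.02 0 0 0 0 0;-0.5 0.03 0 0 0 0 0;-0.75 0.05 0 0 0 0 0;-1 0.07 0 0 0 0 0;-1.3 0.09 0 0 0 0 0;-1.3 0.09 0 0 0 0 0'
```

```text
time_s: 10.45
position: [0.6472, -0.0081, 0.0535]
tool_rot: [[-0.976, 0.22, 0.002], [0.22, 0.976, -0.0], [-0.002, 0.0, -1.0]]
ft_force: [1.4, -0.3, 0.3]
grip_width: 0.0002
gripper_force: 0.2
time_s: 10.95
position: [0.634, -0.0075, 0.0518]
tool_rot: [[-0.976, 0.22, 0.0], [0.22, 0.976, -0.0], [-0.0, -0.0, -1.0]]
ft_force: [0.9, -1.8, -0.3]
grip_width: -0.0003
gripper_force: 0.8
```

```bash
python3 -m handwheel '0.8 -0.1 0 0 0 0 0;0.8 -0.1 2.5 0 0 0 0;0 1.5 4 0 0 0 0;-1.8 2.95 4 0 0 0 0;-1.8 2.95 4 0 0 0 0;-1.8 2.95 4 0 0 0 0';python3 - <<'E'
from h import *
p=status.observe()['position'];print(dock(p),p)
w=grab('wrist','w5'); cv2.imwrite('pics/w5b.png',cv2.resize(w['color'][:,:,::-1],(800,500),interpolation=cv2.INTER_CUBIC))
b=grab('scene','sc5')['color'][180:280,250:375,::-1];cv2.imwrite('pics/sc5c.png',cv2.resize(b,None,fx=6,fy=6,interpolation=cv2.INTER_CUBIC))
E
```

```text
time_s: 11.45
position: [0.6155, 0.023, 0.0918]
tool_rot: [[-0.976, 0.219, -0.001], [0.219, 0.976, 0.0], [0.001, 0.0, -1.0]]
ft_force: [0.5, -0.0, 0.1]
grip_width: -0.0001
gripper_force: 0.0
[67.1 51.9] [0.6155315  0.02301796 0.09176796]
```

View pics/sc5c.png

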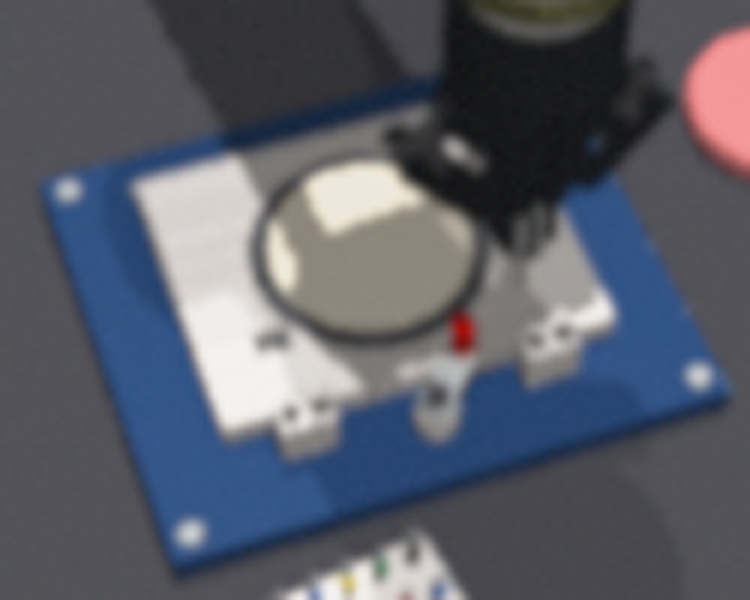

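The scene view shows the knob at (462,332), swung to roughly 50–60° with the tongue over the rear rim. I'll push it on towards dock -y.

```bash
python3 -m handwheel '0 0 -2.5 0 0 0 0;0 0 -4.6 0 0 0 0;0 0 -4.6 0 0 0 0;-0.15 -0.7 -4.6 0 0 0 0;-0.3 -1.35 -4.6 0 0 0 0;-0.42 -1.9 -4.6 0 0 0 0;-0.55 -2.5 -4.6 0 0 0 0;-0.55 -2.5 -4.6 0 0 0 0';python3 -m handwheel '-0.06 -0.25 0 0 0 0 0;-0.11 -0.5 0 0 0 0 0;-0.11 -0.5 0 0 0 0 0';python3 -m handwheel '-0.04 -0.2 0 0 0 0 0;-0.08 -0.4 0 0 0 0 0;-0.08 -0.4 0 0 0 0 0'
```

```text
time_s: 12.22
position: [0.6112, -0.0044, 0.047]
tool_rot: [[-0.975, 0.221, 0.002], [0.221, 0.975, -0.001], [-0.002, -0.0, -1.0]]
ft_force: [-0.2, 0.0, 0.8]
grip_width: -0.0003
gripper_force: 0.1
time_s: 12.47
position: [0.6099, -0.0082, 0.0462]
tool_rot: [[-0.975, 0.22, 0.001], [0.22, 0.975, -0.0], [-0.001, 0.0, -1.0]]
ft_force: [-0.7, 1.4, 1.1]
grip_width: 0.0001
gripper_force: 0.7
time_s: 12.72
position: [0.6096, -0.0094, 0.0462]
tool_rot: [[-0.976, 0.22, 0.002], [0.22, 0.976, 0.004], [-0.001, 0.005, -1.0]]
ft_force: [2.6, 13.5, 2.3]
grip_width: 0.0003
gripper_force: 7.1
```

The force reached 13.5 N, so the latch is at its stop. I'll retreat and look.

```bash
python3 -m handwheel '0.1 0.5 0 0 0 0 0;0.3 1.5 0 0 0 0 0;0.3 1.5 2 0 0 0 0;0.3 1.5 6 0 0 0 0;-1 4.5 9 0 0 0 0;-4 8 12 0 0 0 0;-8 11 15 0 0 0 0;-11 13 17 0 0 0 0';python3 - <<'E'
from h import *
a=grab('top','t6')['color'][140:235,280:375,::-1];b=grab('scene','sc6')['color'][190:280,250:375,::-1]
f=lambda x,w:cv2.resize(x,(w,400),interpolation=cv2.INTER_CUBIC)
cv2.imwrite('pics/c6.png',np.hstack([f(a,360),f(b,440)]))
print(status.observe()['ft_force'])
E
```

```text
time_s: 13.38
position: [0.5201, 0.1032, 0.2007]
tool_rot: [[-0.976, 0.22, 0.0], [0.22, 0.976, -0.001], [-0.001, -0.0, -1.0]]
ft_force: [0.4, -0.2, 0.5]
grip_width: -0.0
gripper_force: 0.0
[ 0.78407442 -0.16126923 -0.37460528]
```

View pics/c6.png

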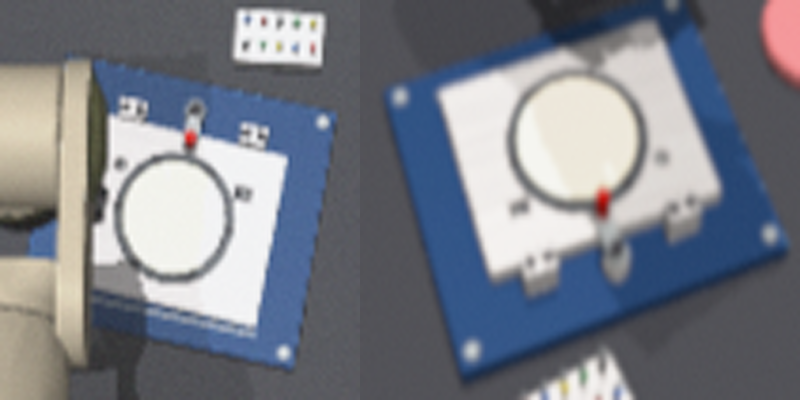

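Both views show the holder flush and the tongue pointing straight over its rear rim, with the knob at (190,138) and the pivot at (195,107). The gripper is clear.

```bash
python3 -c "
from rig import env; print(env.close_job())"
```

```text
the job is handed in; nothing more can be done
None
```

The holder is seated flush over both pins, the latch is swung to its stop over the rear rim, and I've handed the job in; it gave no verdict back.

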